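# Turn a movement carrier over and latch it down on the sprung loading stage

## Robot

A 7-joint arm with a two-finger parallel gripper is mounted at the origin on the work surface. World frame = base frame: x ahead of the robot, y to its left, z up, the work surface at z = 0. Lengths are in mm, angles in rad, forces in N, time in s.
With the tool pointing down it reaches from about 400 to 875 mm from the base axis. Payload 19.3 kg.
Tool frame: the origin (TCP) lies on the centre line of the jaws, within the pads' length; the fingertips stand 8 mm ahead of it and the grasp point (between the pads) lies 11 mm behind it (robot.tip_extent is the distance from the TCP to the fingertips, in mm); z points along the fingers, y is the line along which they close (so a half turn about z gives the same grasp; the last joint's range is limited). The gripper opens to 85 mm and grips with 20 to 120 N. Pads are 22 mm wide; open, the fingers measure 114 mm over their backs; the gripper's body (76 mm by 85 mm) begins 54 mm behind the grasp point. The pads swing forward as they close: fully open they stand 13 mm farther back than shut.
Start: joints at [-1.405, 0.521, -0.036, 1.599, 0.021, 1.021, -0.113], TCP at [146.033, 607.692, 239.291] pointing down, gripper open.
Joint ranges: [-2.91, 2.91], [-0.3, 2.13], [-1.5, 1.42], [0.17, 2.43], [-1.26, 4.41], [0.16, 1.93], [-2.52, 2.52]. Speed limits (rad/s): [1.89, 1.89, 2.39, 2.39, 3.01, 3.01, 3.01].

## Interface

Orientations are given as a unit quaternion [w, x, y, z].
In Python, from cell import robot gives the robot as it stands. The module is installed in compiled form; this text tells all that it offers. Calls block until the motion is done:
- robot.move_ptp(position, orientation): joint-space move of the TCP to a pose.
- robot.movel(position, frame=None, max_speed=150): straight line of the TCP; frame=None keeps the orientation; max_speed is the mean speed in mm/s.
- robot.move_joints(angles): joint-space move.
- robot.grip(opening, grasp_force=None): finger opening in mm; grasp_force is the grip in N (None keeps the last); returns when the fingers have stopped.
- robot.wait(seconds).
- robot.ik(position, orientation): joint angles nearest the present ones, or None.
- robot.sense(): the state.
- robot.get_image(name): name is "scene" or "top" or "wrist"; returns a dict with "img" (420x560x3 uint8, blue, green, red), "fx", "fy", "cx", "cy" (pixels), "position" and "rotation" of the camera in the world. Camera axes: x right, y up, looking along -z (the intrinsics and any distortion apply to the point x, -y, -z); pixel columns grow to the right and rows downward; lengths in mm; the calibration is good to about 2 mm. A picture is of the moment at which its call begins. There is no depth.
A pose or a line that the arm cannot do raises robot.PlanningError and nothing moves.
- robot.sign_off(): hands the job in; it is judged then, once.
The state is a dict: "clock": time; "joints": joint angles; "dq": joint speeds; "joint_efforts": joint torques, N m; "ee_pos": TCP position; "orientation": TCP orientation; "force": force on the tool from outside, world axes, zero at the start; "wrist_torque": the same for the moment, N m; "gripper_width": finger opening in mm; "gripper_force": force on a finger pad.
Only numpy, scipy, OpenCV 4.12 (cv2) and the standard library are available. Lean on these libraries where they do the work, as an engineer would, in place of code of your own. Each camera call takes 0.05 s, during which the arm holds its last target. There are 200 camera calls.

## Task

One of the two watch-movement carriers on the bench lies upside down, its brass movement hidden underneath. Turn that one over, set it movement up and centred on the sprung platform of the loading stage with its notched ends towards the two latches, and hold it down until both latches have closed over its ends, then let go so that it stays down by itself. Leave the other carrier where it is and do not shove the tools, jars and dish about.

Things in the scene. Friction and masses are not known exactly. Their poses are not given: they have to be found in the camera images.
- carrier: Carrier to be loaded: grey plastic block 64 (its x) x 44 (its y) x 30 mm (its z), about 0.18 kg, with a round brass watch movement (36 mm disc, flush) in its top face. Origin: centre of the plain base face; z axis from base to movement face. Starts upside down on the mat, base up: origin 30 mm above the mat, z pointing down. Flat sides 44 mm apart; it can stand on an end, 64 mm tall.
- carrier_center (a point): Centre of the same carrier, 15 mm above its base. In each of its two ends (its +-x), in the middle of the width, is a notch 20 mm wide and 7 mm deep, open at the movement face and stopping 6 mm short of the base: the 6 mm ledge left there is what the latches catch. Either end may go to either latch.
- spare: The other movement carrier, identical in shape and colour but lying movement face up: to be left where it is. Same origin and axes.
- stage: Loading stage, fixed: aluminium base 170 (its x) x 76 (its y) x 14 mm high; origin at the middle of its underside, z up. In the middle a small platform on a sprung plunger; at each x end a latch housing 34 x 34 mm, 67 mm high, inner face 49 mm from the middle, with a sprung latch bolt pointing to the middle. Beside the platform (its +-y) nothing is above the base.
- platform_top (a point): Centre of the top of the sprung platform (46 mm along the stage's x, 40 mm along its y; z up), 65 mm above the bench when up. The carrier sits on it base down, centred, long side along the stage's x, overhanging it on all sides.
- plunger (a joint): How far the platform is pushed down, m: 0 up, 0.029 on its bottom stop. Its spring pushes up with 4.5 N at the top, 9 N at the bottom; the carrier's weight alone does not sink it. It rises again when let go unlatched; with the carrier latched it rests at about 0.024.
- latch_near (a joint): How far the latch bolt at the stage's -x end is pushed outward, m: 0 fully in (tip 27 mm from the stage's middle), at most 0.012. 14 mm wide, sloping top 64 mm above the bench, flat underside at 47 mm. A carrier pressed down pushes the bolts outward (12 to 22 N in all); once its ledges are below them the damped bolts creep back in: hold down about 1 s.
- latch_far (a joint): The same for the latch bolt at the stage's +x end.
- loupe: black eyeglass loupe, a round cone 34 mm high, 32 mm across its foot and 49 mm across its top; origin at the centre of its foot; a bystander
- oil_jar: small glass jar with a screw cap, 44 mm across, 50 mm high; origin at the centre of its foot; a bystander
- pin_jar: smaller glass jar with a screw cap, 40 mm across, 45 mm high; origin at the centre of its foot; a bystander
- vice: small two-jaw movement vice, about 105 x 40 x 22 mm, lying flat; origin at the middle of its underside; a bystander
- parts_dish: shallow white dish, 80 mm across, 18 mm high; origin at the centre of its foot; a bystander
- tweezers: steel tweezers lying flat, about 120 x 12 x 6 mm, along their own x axis; origin near their middle; a bystander
- screwdriver: small screwdriver 130 mm long lying along its own x axis, up to 20 mm thick; a bystander
Things that resemble listed ones, but are neither listed nor needed, are in the scene too. What is shaped like the carrier but blue or purple is not meant. Leave any purple look-alike of the stage alone.

How it is judged (in metres and radians):
On the way, in this order (a step that is already met when the one before it is completed fails the run):
1. the carrier has been turned movement side up (angle between carrier's own z axis and vertical below 0.15 rad), for 0.2 s.
2. the carrier, movement up, is pressed down on the platform below the latches (value of joint plunger above 0.022 m and angle between carrier's own z axis and vertical below 0.15 rad and horizontal distance between carrier and platform_top below 0.008 m), for 0.1 s.
At the end, for the whole second after the job is handed in: Carrier movement up on the platform, at rest: tilt under 0.08 rad, base within 3 mm of the platform top, 5 mm of its centre, 0.15 rad of the stage's x; both bolts under 3 mm out, platform held at 0.020 to 0.0275; other carrier within 15 mm of its start (angle between carrier's own z axis and vertical below 0.08 rad and horizontal distance between carrier and platform_top below 0.005 m and z of carrier in the frame of platform_top between -0.003 and 0.003 m and angle between the x axis of carrier and the x axis of stage, either way round below 0.15 rad and value of joint plunger between 0.02 and 0.0275 m and value of joint each of latch_near, latch_far below 0.003 m and linear speed of carrier below 0.02 m/s and distance of spare from where it was at the start of the episode below 0.015 m); the robot touches nothing.
It fails at once if a bystander (loupe, jars, vice, dish, tweezers, screwdriver) was shoved more than 40 mm (distance of any of loupe, oil_jar, pin_jar, vice, parts_dish, tweezers, screwdriver from where it was at the start of the episode above 0.04 m).
It fails at once if the other carrier was shoved more than 15 mm (distance of spare from where it was at the start of the episode above 0.015 m).
It also fails if it takes over 64 s, if anything falls off the work surface, if the arm or the gripper's body presses on something with over 40 N, if the wrist force passes 120 N, or if a joint passes its speed limit or range.

## Working session

There is one attempt and no reset: what is moved stays moved. The work goes in short steps, each a Python script; the robot and the scene stay as the last script left them, time stands still between calls to the robot, and variables do not carry over. Pictures are saved under pics/ and viewed, at most 10 in all, crops included, and the job is handed in when it is done.

```bash
mkdir -p pics; cat > h.py <<'E'
import numpy as np, cv2, pickle
from cell import robot
def shot(name, tag):
    d=robot.get_image(name); pickle.dump(d,open(f'pics/{tag}.pkl','wb')); cv2.imwrite(f'pics/{tag}.png',d['img']); return d
def load(tag): return pickle.load(open(f'pics/{tag}.pkl','rb'))
def ray(d,u,v):
    uv=np.array([[[u,v]]],float)
    K=np.array([[d['fx'],0,d['cx']],[0,d['fy'],d['cy']],[0,0,1]])
    dist=d.get('dist',d.get('distortion'))
    x,y=cv2.undistortPoints(uv,K,None if dist is None else np.array(dist,float))[0,0]
    r=np.array(d['rotation'])@np.array([x,-y,-1]); return np.array(d['position'],float), r/np.linalg.norm(r)
def onz(d,u,v,z):
    p,r=ray(d,u,v); return p+r*(z-p[2])/r[2]
def tri(obs):
    A=np.zeros((3,3));b=np.zeros(3)
    for d,u,v in obs:
        p,r=ray(d,u,v);P=np.eye(3)-np.outer(r,r);A+=P;b+=P@p
    x=np.linalg.solve(A,b); res=[np.linalg.norm((np.eye(3)-np.outer(r,r))@(x-p)) for p,r in (ray(*o) for o in obs)]
    return x,res
E
python3 - <<'E'
from h import *
a=shot('scene','s0');b=shot('top','t0')
for d in(a,b):print({k:(np.round(v,3).tolist() if not isinstance(v,str) else v) for k,v in d.items() if k!='img'})
print(robot.sense(),robot.tip_extent)
cv2.imwrite('pics/t0b.png',cv2.resize(b['img'],(800,600),interpolation=cv2.INTER_CUBIC))
cv2.imwrite('pics/s0b.png',cv2.resize(a['img'],(800,600),interpolation=cv2.INTER_CUBIC))
E
```

```text
{'fx': 452.657, 'fy': 452.657, 'cx': 281.104, 'cy': 206.299, 'position': [973.834, -442.781, 1060.884], 'rotation': [0.89, 0.258, 0.099, 0.364]}
{'fx': 383.697, 'fy': 383.697, 'cx': 282.231, 'cy': 210.786, 'position': [443.518, -20.956, 961.273], 'rotation': [-0.697, -0.032, 0.033, 0.715]}
{'clock': 0.1, 'joints': array([-1.40519684,  0.52193738, -0.03632462,  1.59993999,  0.02118389,
        1.02110006, -0.11280547]), 'dq': array([-4.54525329e-04, -8.41043923e-04,  9.42713209e-05, -2.77076271e-03,
       -6.25516918e-04, -3.20209196e-04, -7.08798380e-04]), 'joint_efforts': array([ 1.95691398e-03, -9.28491998e+01,  1.98307492e+00, -3.70537770e+01,
        1.80227106e-02,  5.36450360e-03, -3.13028272e-05]), 'ee_pos': array([145.97457844, 607.41657641, 238.79786043]), 'orientation': array([-3.02095768e-05,  1.17640434e-01,  9.93056130e-01, -4.99330318e-04]), 'force': array([ 0.18266877,  0.62485217, -0.02329104]), 'wrist_torque': array([ 0.05065431, -0.05414584, -0.04903227]), 'gripper_force': 0.0, 'gripper_width': 85.18642784796398} 8.0
```

View pics/t0b.png

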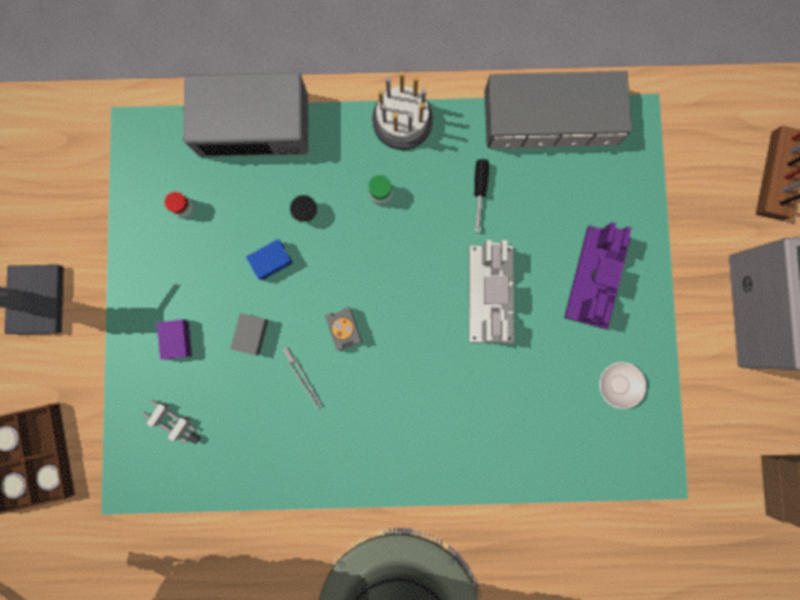

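View pics/s0b.png

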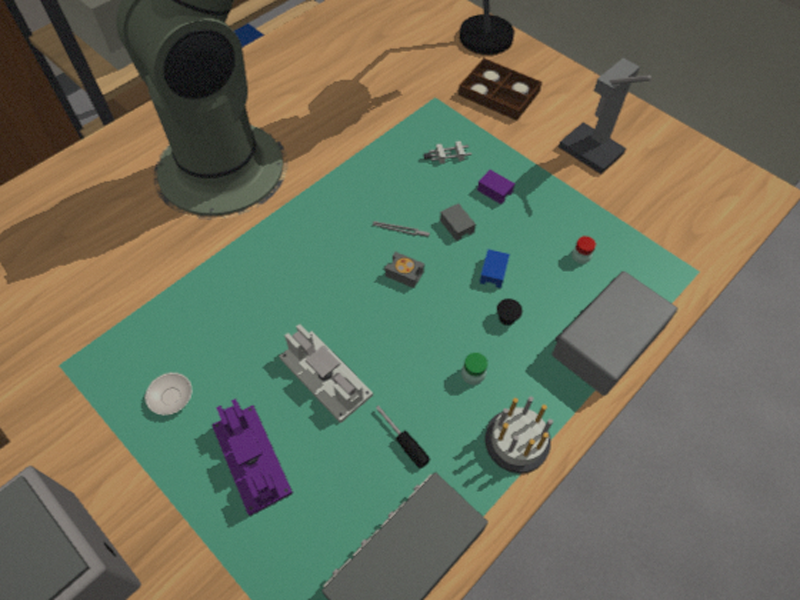

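Candidates in the top view (800×600): plain grey block (250,334) is the upside-down carrier. Grey with brass disc (343,328) is the spare. Blue (269,260) and purple (174,340) are decoys. The white/aluminium stage is at (492,290) and its purple decoy at (600,275). I'll check the choice with wrist views of the carrier and stage.

```bash
sed -i "s/r=np.array(d\['rotation'\])@np.array(\[x,-y,-1\])/w,a,b,c=d['rotation']; r=R.from_quat([a,b,c,w]).apply([x,-y,-1])/; 2a from scipy.spatial.transform import Rotation as R" h.py
python3 - <<'E'
from h import *
d=load('t0')
for n,u,v,z in [('car',250,334,30),('spare',343,328,30),('stage',492,290,60),('tw',303,377,5),('pur',174,340,30),('blue',269,260,30),('vice',172,422,20),('stA',494,255,65),('stB',490,328,65)]:
    print(n,onz(d,u*.7,v*.7,z).round(0))
P=onz(d,175,233.8,30); S=onz(d,344,203,60)
q=[0,0,1,0]
for p in (P,S): 
    print(p)
    for yaw in (0,.6,1.2,-.6,-1.2,1.57): 
        w,x,y,z=(lambda r:(r[3],*r[:3]))((R.from_euler('z',yaw)*R.from_quat([0,1,0,0])).as_quat()); print(yaw,robot.ik([p[0],p[1],260],[w,x,y,z]))
E
```

```text
car [480. 238.  30.]
spare [486.  80.  30.]
stage [ 541. -170.   60.]
tw [404. 154.   5.]
pur [473. 367.  30.]
blue [606. 206.  30.]
vice [335. 373.  20.]
stA [ 599. -175.   65.]
stB [ 478. -164.   65.]
[479.94192986 238.23956018  30.        ]
0 [-0.646487    0.35761513  0.0981221   1.81625637 -0.04159191  0.96970289
  1.03979107]
0.6 [-0.52739969  0.3569674  -0.05729807  1.81008271  0.02417536  0.97521568
  1.57613949]
1.2 [-0.4282951   0.36139798 -0.18650695  1.80491028  0.07889674  0.98247174
  2.12394206]
-0.6 [-0.74527095  0.36337868  0.22827815  1.82128221 -0.09781263  0.96781852
  0.494952  ]
-1.2 [-0.84498698  0.37474447  0.3620101   1.82621234 -0.15794201  0.96876214
 -0.04540958]
1.57 [-0.36257048  0.36688189 -0.27261269  1.80149004  0.11587917  0.98873854
  2.45904832]
[ 541.10631145 -169.39901503   60.        ]
0 [-0.24423684  0.47444355  0.62921548  1.7562373  -0.32189097  1.01568809
  2.07516846]
0.6 [ 0.67061967  0.47286825 -0.65785917  1.70846052  0.32283776  1.07110603
  2.07991863]
1.2 [ 1.0066961   0.7095749  -1.27217029  1.69300259  0.70648299  1.28415758
  2.3554002 ]
-0.6 [-0.33177881  0.51385408  0.77128431  1.7601745  -0.40971325  1.03552298
  1.55954377]
-1.2 [-0.43286041  0.58599548  0.95806626  1.76439217 -0.53903552  1.07878662
  1.08324309]
1.57 [-0.53771464  0.74369287  1.2296043   1.76832179 -0.75558512  1.1954874
 -2.22631717]
```

```bash
cat >> h.py <<'E'
def Q(yaw,tilt=0):
    """tool down; y axis along -(carrier y); tilt>0 points the tool towards +x of yawed frame"""
    r=R.from_euler('z',yaw)*R.from_euler('y',-tilt)*R.from_quat([1,0,0,0]); a=r.as_quat(); return [a[3],*a[:3]]
E
sed -i 's/robot.ik(//;' /dev/null
python3 - <<'E'
from h import *
robot.move_ptp([440,238,260],Q(-.15)); a=shot('wrist','w1'); print(robot.sense()['clock'])
robot.movel([500,180,260],max_speed=200); b=shot('wrist','w2')
robot.move_ptp([500,-170,300],Q(-.1)); c=shot('wrist','w3');print(robot.sense()['clock'])
robot.movel([580,-170,300],max_speed=200); e=shot('wrist','w4');print(robot.sense()['clock'])
print(a['position'],a['rotation'],a['fx'],c['position'])
o=np.vstack([np.hstack([x['img'] for x in (a,b)]),np.hstack([x['img'] for x in (c,e)])])
cv2.imwrite('pics/w.png',cv2.resize(o,(800,600),interpolation=cv2.INTER_AREA))
E
```

```text
1.875
3.8667
4.4667
[514.83904873 227.12236268 394.8775524 ] [-0.64570731  0.09776212 -0.11327537  0.74878123] 374.11751441428714 [ 575.9974636  -176.54466856  434.73281288]sed: couldn't edit /dev/null: not a regular file
```

View pics/w.png

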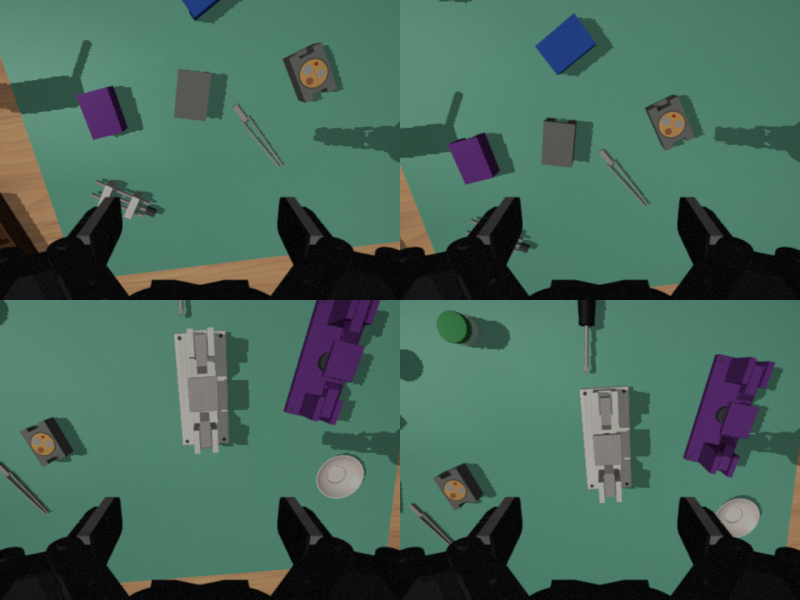

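The wrist views confirm it: the grey block with a plain face, at (192,95) in panel 1 and (559,143) in panel 2, is the carrier. The spare shows its brass disc at (313,73). The aluminium stage is at (203,390) and (608,448). Next are enlarged crops for measuring.

```bash
python3 - <<'E'
from h import *
def crop(t,x,y,w,h,s):
    im=cv2.resize(load(t)['img'][y:y+h,x:x+w],None,fx=s,fy=s,interpolation=cv2.INTER_CUBIC)
    im=cv2.convertScaleAbs(im,alpha=1.3)
    for k in range(0,w,10): cv2.line(im,(k*s,0),(k*s,8 if k%50 else 16),(0,255,255),1)
    for k in range(0,h,10): cv2.line(im,(0,k*s),(8 if k%50 else 16,k*s),(0,255,255),1)
    return im
cv2.imwrite('pics/c1.png',np.hstack([crop('w1',235,85,80,100,5),crop('w2',190,155,80,100,5)]))
cv2.imwrite('pics/c2.png',np.hstack([crop('w3',230,30,130,190,3),crop('w4',240,110,130,190,3)]))
E
```

```text
(no output)
```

View pics/c1.png

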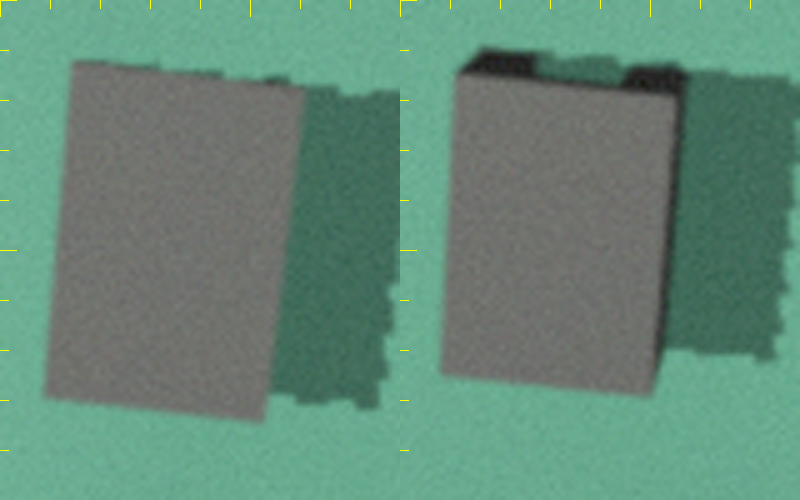

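View pics/c2.png

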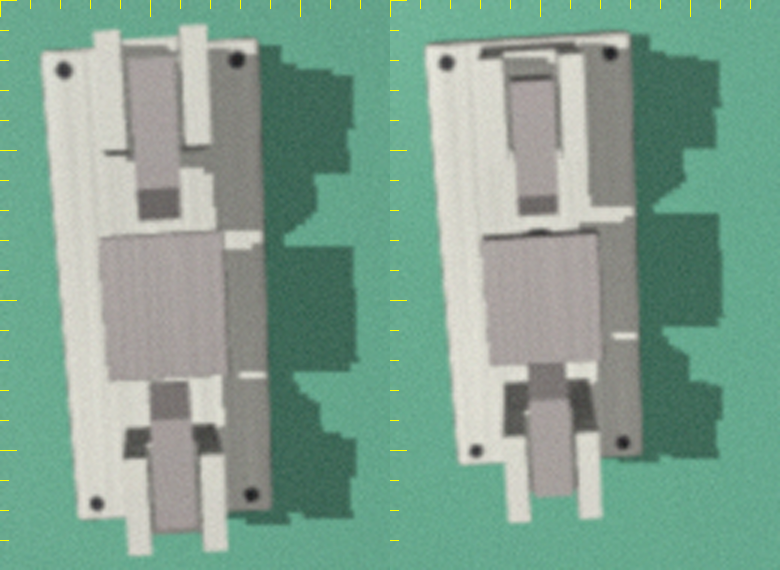

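Carrier base-face corners in the first crop picture: view 1 (72,61),(304,87),(264,422),(44,397), view 2 (457,75),(679,96),(652,396),(441,374). The platform corners in the second are (100,239),(222,230),(226,375),(107,380) on the left and (483,238),(598,232),(601,358),(490,365) on the right. Stage base corners were read in the same picture.

```bash
python3 - <<'E'
from h import *
def go(n,ta,oa,A,tb,ob,B,s,xs,zn):
    f=lambda p,o,dx:((p[0]-dx+.5)/s-.5+o[0],(p[1]+.5)/s-.5+o[1])
    da,db=load(ta),load(tb);X=[];Z1=[];Z2=[]
    for a,b in zip(A,B):
        pa,pb=f(a,oa,0),f(b,ob,xs); x,r=tri([(da,*pa),(db,*pb)]);X.append(x);Z1.append(onz(da,*pa,zn));Z2.append(onz(db,*pb,zn))
    for X in (X,Z1,Z2):
        X=np.array(X); l=(X[0]+X[1]-X[2]-X[3])/2; w=(X[0]+X[3]-X[1]-X[2])/2
        print(n,X.mean(0).round(1),'L',np.linalg.norm(l).round(1),'W',np.linalg.norm(w).round(1),'ang',np.arctan2(l[1],l[0]).round(3),'angW',np.arctan2(-w[0],w[1]).round(3),X[:,2].round(1))
go('car','w1',(235,85),[(72,61),(304,87),(264,422),(44,397)],'w2',(190,155),[(457,75),(679,96),(652,396),(441,374)],5,400,30)
go('plat','w3',(230,30),[(100,239),(222,230),(226,375),(107,380)],'w4',(240,110),[(483,238),(598,232),(601,358),(490,365)],3,390,65)
go('base','w3',(230,30),[(41,52),(258,40),(271,510),(79,517)],'w4',(240,110),[(426,44),(629,33),(641,456),(459,463)],3,390,14)
E
```

```text
car [479.8 242.4  30.4] L 63.7 W 43.7 ang -0.262 angW -0.261 [31.4 29.3 30.  30.7]
car [479.8 242.6  30. ] L 63.9 W 43.6 ang -0.258 angW -0.258 [30. 30. 30. 30.]
car [479.6 242.4  30. ] L 63.6 W 43.9 ang -0.265 angW -0.254 [30. 30. 30. 30.]
plat [ 539.8 -177.8   63.1] L 45.8 W 39.2 ang -0.049 angW -0.049 [61.3 64.7 61.1 65.5]
plat [ 539.9 -177.6   65. ] L 45.6 W 39.1 ang -0.055 angW -0.042 [65. 65. 65. 65.]
plat [ 540.3 -177.9   65. ] L 45.7 W 39.0 ang -0.053 angW -0.039 [65. 65. 65. 65.]
base [ 540.2 -178.    13. ] L 168.2 W 74.9 ang -0.039 angW -0.056 [10.9 10.4 14.8 15.9]
base [ 539.9 -177.9   14. ] L 168.1 W 74.9 ang -0.039 angW -0.054 [14. 14. 14. 14.]
base [ 540. -178.   14.] L 169.0 W 74.5 ang -0.04 angW -0.052 [14. 14. 14. 14.]
```

```bash
cat >> h.py <<'E'
def zt(yaw,tilt): return R.from_euler('z',yaw).apply([np.sin(tilt),0,-np.cos(tilt)])
def tcp(c,yaw,tilt,g):
    """c carrier centre, g=(along yaw x, z) grasp point offset from it"""
    return np.array(c,float)+R.from_euler('z',yaw).apply([g[0],0,g[1]])+11*zt(yaw,tilt)
E
python3 - <<'E'
from h import *
D=np.pi/180
for yaw in(-.26,-.26+np.pi):
  for t in range(-75,80,15):
    o=[]
    for z in (25,60,120):
        q=robot.ik(tcp([480,242,z],yaw,t*D,(0,0)),Q(yaw,t*D)); o.append(None if q is None else q.round(2).tolist())
    print(round(yaw,2),t,o)
E
```

```text
-0.26 -75 [[-0.27, 1.36, -0.03, 1.1, -0.54, 1.89, -1.94], [-0.24, 1.3, -0.1, 1.13, -0.5, 1.89, -2.0], [-0.21, 1.21, -0.15, 1.17, -0.49, 1.92, -2.05]]
-0.26 -60 [[-0.55, 1.28, 0.47, 1.28, -0.79, 1.78, -1.65], [-0.56, 1.23, 0.49, 1.3, -0.79, 1.82, -1.65], [-0.58, 1.15, 0.54, 1.33, -0.78, 1.89, -1.66]]
-0.26 -45 [[-0.61, 1.13, 0.48, 1.46, -0.76, 1.5, -1.64], [-0.63, 1.09, 0.51, 1.47, -0.75, 1.54, -1.65], [-0.66, 1.01, 0.56, 1.48, -0.74, 1.62, -1.67]]
-0.26 -30 [[-0.7, 1.0, 0.48, 1.64, -0.74, 1.2, -1.65], [-0.72, 0.95, 0.52, 1.64, -0.73, 1.25, -1.66], [-0.76, 0.88, 0.59, 1.64, -0.71, 1.34, -1.69]]
-0.26 -15 [[-0.79, 0.88, 0.48, 1.82, -0.73, 0.87, -1.69], [-0.83, 0.84, 0.53, 1.82, -0.71, 0.93, -1.7], [-0.88, 0.76, 0.62, 1.8, -0.67, 1.04, -1.74]]
-0.26 0 [[-0.93, 0.82, 0.5, 1.99, -0.76, 0.53, -1.71], [-0.97, 0.77, 0.57, 1.98, -0.72, 0.6, -1.75], [-1.05, 0.69, 0.68, 1.96, -0.65, 0.72, -1.8]]
-0.26 15 [[-1.13, 0.84, 0.6, 2.13, -1.08, 0.24, -1.51], [-1.18, 0.78, 0.67, 2.13, -0.91, 0.3, -1.66], [-1.26, 0.69, 0.79, 2.11, -0.7, 0.42, -1.84]]
-0.26 30 [[-1.1, 0.8, 0.35, 2.24, 1.97, 0.25, 1.61], [
[... 1435 characters left out ...]
6, 0.74, 0.95], [-0.41, 0.75, -0.09, 1.79, -0.16, 0.8, 0.95], [-0.43, 0.66, -0.07, 1.78, -0.17, 0.91, 0.94]]
2.88 30 [[-0.32, 0.92, -0.13, 1.62, -0.25, 1.04, 1.07], [-0.32, 0.87, -0.13, 1.62, -0.25, 1.09, 1.06], [-0.33, 0.78, -0.11, 1.61, -0.26, 1.18, 1.04]]
2.88 45 [[-0.25, 1.06, -0.16, 1.44, -0.31, 1.32, 1.11], [-0.25, 1.01, -0.16, 1.45, -0.31, 1.37, 1.1], [-0.26, 0.92, -0.15, 1.45, -0.33, 1.44, 1.08]]
2.88 60 [[-0.2, 1.21, -0.2, 1.26, -0.35, 1.6, 1.11], [-0.21, 1.16, -0.19, 1.28, -0.36, 1.63, 1.1], [-0.21, 1.07, -0.19, 1.3, -0.38, 1.69, 1.08]]
2.88 75 [[-0.17, 1.37, -0.25, 1.09, -0.4, 1.85, 1.07], [-0.17, 1.31, -0.25, 1.12, -0.41, 1.86, 1.06], [-0.16, 1.22, -0.25, 1.17, -0.44, 1.9, 1.03]]
```

```bash
python3 - <<'E'
from h import *
D=np.pi/180
def t(n,c,yaw,T,g=(0,0)):
    for fl in (0,np.pi):
      o=[]
      for k in T:
        s=k if fl==0 else -k; gg=g if fl==0 else (-g[0],g[1])
        q=robot.ik(tcp(c,yaw+fl,s*D,gg),Q(yaw+fl,s*D)); o.append((k,None if q is None else q.round(2).tolist()))
      print(n,fl>0); [print('  ',*a) for a in o]
t('pick',[480,242,20],-.26,(0,15,30))
t('stand',[585,-60,45],-.046,(-75,-60,0,30,45,60))
t('high',[585,-60,150],-.046,(-45,0,45))
t('plat',[540,-178,90],-.046,(-60,-45,-30,0,45))
t('press',[540,-178,50],-.046,(0,))
E
```

```text
pick False
   0 [-0.92, 0.82, 0.49, 1.99, -0.77, 0.53, -1.71]
   15 [-1.13, 0.84, 0.59, 2.13, -1.11, 0.24, -1.49]
   30 [-1.11, 0.82, 0.35, 2.24, 2.02, 0.25, 1.56]
pick True
   0 [-0.57, 0.74, -0.01, 1.97, 0.02, 0.43, 0.71]
   15 [-0.84, 0.73, 0.18, 2.12, 0.57, 0.17, 0.04]
   30 [-0.49, 0.79, -0.45, 2.21, 1.72, 0.77, -1.1]
stand False
   -75 None
   -60 None
   0 [-0.35, 0.83, 0.53, 1.85, -0.67, 0.64, -1.03]
   30 [0.18, 0.71, -0.24, 2.22, 2.63, 0.34, 2.09]
   45 [0.34, 0.84, -0.45, 2.36, 2.81, 0.85, 2.02]
   60 None
stand True
   -75 None
   -60 None
   0 [0.68, 1.02, -1.08, 1.79, 1.06, 1.04, 0.7]
   30 [0.88, 1.16, -1.28, 2.19, 1.97, 1.01, 0.03]
   45 [0.92, 1.31, -1.28, 2.33, 2.42, 1.2, -0.18]
   60 None
high False
   -45 [-0.27, 1.12, 0.64, 1.15, -0.41, 1.81, -1.25]
   0 [-0.44, 0.7, 0.66, 1.81, -0.56, 0.83, -1.11]
   45 [0.34, 0.55, -0.45, 2.36, 2.71, 0.58, 2.04]
high True
   -45 [0.31, 1.09, -0.66, 1.1, 0.36, 1.88, 1.21]
   0 [0.69, 0.83, -1.07, 1.75, 0.82, 1.08, 0.85]
   45 [0.91, 0.91, -1.27, 2.33, 2.2, 0.93, -0.3]
plat False
   -60 [-0.09, 1.31, 0.6, 1.04, -0.26, 1.93, -1.13]
   -45 [-0.15, 1.17, 0.67, 1.25, -0.35, 1.65, -1.08]
   -30 [-0.19, 1.03, 0.68, 1.47, -0.42, 1.35, -1.04]
   0 [-0.18, 0.75, 0.58, 1.89, -0.62, 0.69, -0.84]
   45 [0.84, 0.76, -0.66, 2.38, 2.94, 0.64, 2.24]
plat True
   -60 [-0.0, 1.26, 0.38, 1.04, -0.12, 1.92, 1.88]
   -45 [0.57, 1.19, -0.87, 1.2, 0.63, 1.87, 1.22]
   -30 [0.79, 1.26, -1.28, 1.4, 0.93, 1.8, 1.0]
   0 [0.91, 0.91, -1.07, 1.83, 0.95, 1.02, 0.96]
   45 [1.25, 1.13, -1.28, 2.36, 2.38, 0.87, -0.05]
press False
   0 [-0.14, 0.8, 0.52, 1.9, -0.67, 0.62, -0.81]
press True
   0 [0.91, 0.99, -1.08, 1.84, 1.05, 1.01, 0.89]
```

```bash
python3 - <<'E'
from h import *
D=np.pi/180
def ik(c,yaw,t): 
    q=robot.ik(tcp(c,yaw,t*D,(0,0)),Q(yaw,t*D)); return None if q is None else np.array(q)
P1={t:ik([480,242,25],-.26,t) for t in (0,15,30)}
PL={t:ik([540,-178,95],-.046,t) for t in(-60,-45,-30)}
PLf={t:ik([540,-178,95],-.046+np.pi,t) for t in(-60,-45,-30,-15)}
P1f={t:ik([480,242,25],-.26+np.pi,t) for t in (0,15,30,45,60,75)}
res=[]
for L in ([480,242],[600,-50],[520,-40],[650,-40],[600,60],[450,-60],[430,-200]):
  for k in range(24):
    yaw=k*np.pi/12
    for nm,P,PP in(('n',P1,PL),('f',P1f,PLf),('nf',P1,PLf),('fn',P1f,PL)):
      for t1,q1 in P.items():
        s=ik([*L,45],yaw,t1-90) 
        if s is None or q1 is None: continue
        for t2,q2 in PP.items():
          p=ik([*L,45],yaw,t2+90)
          if p is None or q2 is None: continue
          d1=abs(s-q1).max();d2=abs(p-q2).max();d3=abs(p-s).max(); res.append((max(d1,d2)+.2*d3,L,k*15,nm,t1,t2,round(d1,1),round(d2,1),round(d3,1)))
res.sort(key=lambda r:r[0])
for r in res[:25]: print(r)
E
```

```text
Traceback (most recent call last):
ValueError: time passes only in moves, steps and waits
```

```bash
python3 - <<'E'
from h import *
import functools
D=np.pi/180; n=0
@functools.cache
def ik(x,y,z,yaw,t):
    global n; n+=1
    q=robot.ik(tcp([x,y,z],yaw,t*D,(0,0)),Q(yaw,t*D)); return None if q is None else np.array(q)
res=[]
try:
  for L in ((600,-50),(480,242)):
   for k in range(0,24,2):
    yaw=k*np.pi/12
    S={t:ik(*L,45,yaw,t) for t in (-75,-60,-30,30,45,60)}
    for f1 in(0,np.pi):
     for f2 in (0,np.pi):
      for t1 in ((0,15,30) if f1==0 else (15,30,60)):
       for t2 in (-60,-45,-30):
        q1=ik(480,242,25,-.26+f1,t1);q2=ik(540,-178,95,-.046+f2,t2);s=S.get(t1-90);p=S.get(t2+90)
        if any(a is None for a in(q1,q2,s,p)): continue
        d1,d2,d3=[abs(a-b).max().round(1) for a,b in((s,q1),(p,q2),(p,s))]; res.append((max(d1,d2)+.2*d3,L,k*15,f1>0,f2>0,t1,t2,d1,d2,d3))
except ValueError as e: print(e,n,L,k)
res.sort(key=lambda r:r[0])
for r in res[:15]: print(r)
E
```

```text
(np.float64(1.84), (480, 242), 90, False, False, 15, -45, np.float64(1.4), np.float64(1.5), np.float64(1.7))
(np.float64(2.02), (600, -50), 300, False, False, 15, -45, np.float64(1.7), np.float64(1.4), np.float64(1.6))
(np.float64(2.02), (600, -50), 300, False, False, 15, -30, np.float64(1.7), np.float64(1.2), np.float64(1.6))
(np.float64(2.04), (480, 242), 330, False, False, 15, -30, np.float64(1.7), np.float64(1.7), np.float64(1.7))
(np.float64(2.12), (480, 242), 90, True, False, 60, -45, np.float64(1.8), np.float64(1.5), np.float64(1.6))
(np.float64(2.1799999999999997), (600, -50), 60, True, False, 60, -45, np.float64(1.7), np.float64(1.9), np.float64(1.4))
(np.float64(2.2199999999999998), (600, -50), 60, True, False, 30, -45, np.float64(1.9), np.float64(1.9), np.float64(1.6))
(np.float64(2.2399999999999998), (600, -50), 60, False, False, 15, -45, np.float64(1.4), np.float64(1.9), np.float64(1.7))
(np.float64(2.2399999999999998), (600, -50), 60, True, False, 15, -45, np.float64(1.8), np.float64(1.9), np.float64(1.7))
(np.float64(2.2399999999999998), (480, 242), 90, True, False, 15, -45, np.float64(1.9), np.float64(1.5), np.float64(1.7))
(np.float64(2.24), (600, -50), 270, False, True, 15, -30, np.float64(1.5), np.float64(1.5), np.float64(3.7))
(np.float64(2.26), (600, -50), 90, True, False, 60, -45, np.float64(1.5), np.float64(2.0), np.float64(1.3))
(np.float64(2.26), (600, -50), 90, True, False, 60, -30, np.float64(1.5), np.float64(2.0), np.float64(1.3))
(np.float64(2.26), (480, 242), 240, False, True, 30, -45, np.float64(1.9), np.float64(1.5), np.float64(1.8))
(np.float64(2.2600000000000002), (480, 242), 270, False, True, 15, -45, np.float64(1.6), np.float64(1.6), np.float64(3.3))
```

```bash
cat >> h.py <<'E'
D=np.pi/180
C1=[479.8,242.4]; Y1=-.26+np.pi; T=45*D
L=[600,-35]; PS=80*D
ST=[540,-178]; YS=-.046
def st():
    s=robot.sense(); print(round(s['clock'],2),'F',s['force'].round(1),'w',round(s['gripper_width'],1),'gf',round(s['gripper_force'],1),s['ee_pos'].round(1)); return s
def touch(p,f0,fz=6,step=1.0,n=10):
    """creep down until the upward force on the tool rises by fz"""
    p=np.array(p,float)
    for i in range(n):
        p[2]-=step; robot.movel(p,max_speed=20)
        if robot.sense()['force'][2]-f0>fz: break
    print('touch after',i+1); return p
E
python3 - <<'E'
from h import *
pre=tcp([*C1,15],Y1,T,(0,9))
ik=lambda p,y,t:(lambda q:None if q is None else q.round(2).tolist())(robot.ik(p,Q(y,t)))
print(ik(pre-90*zt(Y1,T),Y1,T),ik(pre,Y1,T),ik(pre+[0,0,130],Y1,T))
for h in (150,33): print('stand',ik(tcp([*L,h],PS,-T,(9,0)),PS,-T))
for h in (130,32): print('pick2',ik(tcp([*L,h],PS,T,(0,6)),PS,T))
print(ik(tcp([*L,32],PS,T,(0,6))-90*zt(PS,T),PS,T))
for h in (170,82): print('plat',ik(tcp([*ST,h],YS,-T,(6,0)),YS,-T))
robot.move_ptp(pre-90*zt(Y1,T),Q(Y1,T)); robot.movel(pre); st()
robot.grip(40,80); st(); shot('wrist','g1')
robot.movel(pre+[0,0,130]); st()
E
```

```text
[-0.21, 1.04, -0.16, 1.26, -0.28, 1.52, 1.08] [-0.25, 1.06, -0.16, 1.44, -0.31, 1.32, 1.11] [-0.26, 0.88, -0.14, 1.44, -0.34, 1.49, 1.06]
stand [-0.73, 0.92, 0.58, 1.62, 0.28, 1.08, -0.61]
stand [-0.73, 1.11, 0.59, 1.62, 0.19, 0.92, -0.65]
pick2 [0.34, 0.77, -0.03, 1.75, -0.94, 1.01, 0.83]
pick2 [0.44, 0.94, -0.17, 1.74, -0.91, 0.85, 0.9]
[0.45, 0.85, -0.04, 1.7, -0.88, 1.04, 0.89]
plat [-0.15, 1.08, 0.69, 1.22, -0.31, 1.76, -1.08]
plat [-0.14, 1.19, 0.66, 1.23, -0.36, 1.65, -1.09]
7.17 F [ 0.6 -0.4 -0.1] w 85.1 gf 0.0 [473.2 244.2  16.7]
7.64 F [ 3.  -1.4  6. ] w 42.5 gf 81.8 [472.8 244.3  16.7]
8.71 F [-0.3  0.4 -2.6] w 42.5 gf 81.0 [471.9 244.2 145.3]
```

```bash
python3 - <<'E'
from h import *
robot.move_ptp(tcp([*L,150],PS,-T,(9,0)),Q(PS,-T)); f0=st()['force'][2]
p=tcp([*L,36],PS,-T,(9,0)); robot.movel(p); a=touch(p,f0); st()
d=shot('scene','s1'); 
cv2.imwrite('pics/s1b.png',cv2.resize(d['img'][110:320,130:410],(800,600),interpolation=cv2.INTER_CUBIC))
E
```

```text
10.21 F [-0.3 -0.3 -2. ] w 42.9 gf 81.3 [599.9 -33.6 141.7]
touch after 3
11.87 F [-1.3  1.3  5. ] w 43.2 gf 81.9 [600.4 -33.9  25.7]
```

View pics/s1b.png

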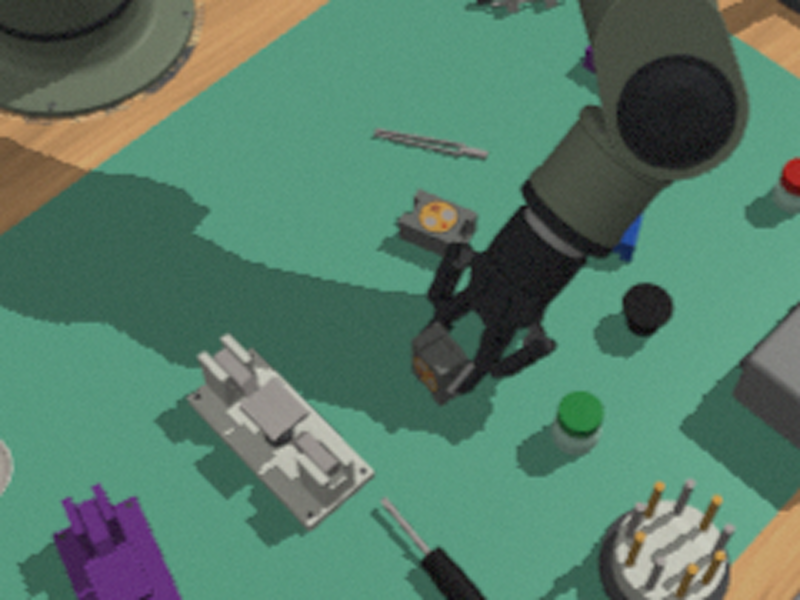

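The scene crop shows the carrier standing on its end at (440,365), with the movement facing the stage and the bystanders untouched. I'll release it and regrip from the other side.

```bash
python3 - <<'E'
from h import *
robot.grip(80); p=robot.sense()['ee_pos']
b=p-80*zt(PS,-T); robot.movel(b,max_speed=200); robot.movel(b+[0,0,110],max_speed=250)
p2=tcp([*L,32],PS,T,(0,6)); pre=p2-85*zt(PS,T)
print(robot.ik(pre+[0,0,80],Q(PS,T)))
robot.move_ptp(pre+[0,0,80],Q(PS,T)); st()
d=shot('wrist','w5'); d2=shot('scene','s2')
cv2.imwrite('pics/w5b.png',np.hstack([cv2.resize(d['img'],(400,300),interpolation=cv2.INTER_AREA),cv2.resize(d2['img'][160:270,200:347],(400,300),interpolation=cv2.INTER_CUBIC)]))
E
```

```text
[ 4.18416219e-01  7.31916850e-01 -1.33200412e-03  1.69458320e+00
 -8.58243119e-01  1.13422085e+00  7.91902171e-01]
15.28 F [ 0.2 -0.7 -0. ] w 80.1 gf 0.0 [590.9 -85.5 170. ]
```

View pics/w5b.png

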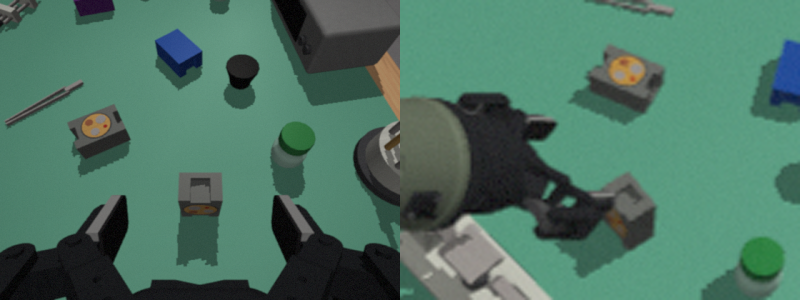

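The carrier stands centred between the jaws at (200,195) with its movement towards the gripper. Now pick it, turn it and set it on the platform.

```bash
python3 - <<'E'
from h import *
p2=tcp([*L,32],PS,T,(0,6)); pre=p2-85*zt(PS,T)
robot.movel(pre,max_speed=250); robot.movel(p2); robot.grip(40,80); s=st()
robot.movel(p2+[0,0,140],max_speed=200)
robot.move_ptp(tcp([*ST,190],YS,-T,(6,0)),Q(YS,-T)); f0=st()['force'][2]
p=tcp([*ST,84],YS,-T,(6,0)); robot.movel(p); touch(p,f0,fz=4); st()
robot.grip(60); p=robot.sense()['ee_pos']; robot.movel(p-70*zt(YS,-T),max_speed=200)
robot.move_ptp([500,-173,260],Q(YS)); st(); d=shot('wrist','w6')
robot.movel([540,-173,260],max_speed=250); d2=shot('wrist','w7')
cv2.imwrite('pics/w67.png',cv2.resize(np.hstack([x['img'][60:270,180:380] for x in (d,d2)]),(800,420),interpolation=cv2.INTER_CUBIC))
E
```

```text
16.98 F [-0.8 -3.4  6.9] w 43.0 gf 80.8 [601.7 -28.1  30.9]
19.52 F [-0.   0.7 -1.4] w 42.8 gf 81.3 [ 537.9 -178.1  181.8]
touch after 4
21.38 F [0.5 2.1 3.1] w 43.2 gf 81.5 [ 538.2 -177.9   72.3]
23.32 F [-0.1 -0.4 -0.2] w 59.5 gf 0.0 [ 500.5 -172.6  259.5]
```

View pics/w67.png

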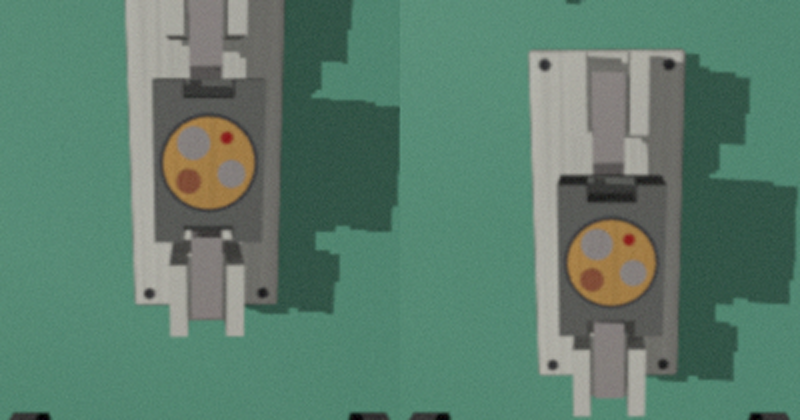

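The carrier is movement up on the platform. Disc centre is (209,163) on the left and (612,263) on the right; top-face corners are (153,79),(266,79),(263,242),(156,242) and (558,184),(666,183),(664,336),(560,336).

```bash
python3 - <<'E'
from h import *
a,b=load('w6'),load('w7')
f=lambda u,v,dx=0:(180+(u-dx+.5)/2-.5,60+(v+.5)/2-.5)
print(tri([(a,*f(209,163)),(b,*f(612,263,400))]))
for d,P,dx,c in((a,[(153,79),(266,79),(263,242),(156,242)],0,(209,163)),(b,[(558,184),(666,183),(664,336),(560,336)],400,(612,263))):
    X=np.array([onz(d,*f(*p,dx),95) for p in P]); l=X[0]+X[1]-X[2]-X[3]
    print(X.mean(0).round(1),np.arctan2(l[1],l[0]).round(3),np.linalg.norm(l)/2,onz(d,*f(*c,dx),95).round(1))
    # stage base screws reference: four screw dots at z=14
S1=[(150,293),(262,293)];S2=[(545,65),(669,64),(663,364),(553,364)]
X=np.array([onz(b,*f(*p,400),14) for p in S2]);l=X[0]+X[1]-X[2]-X[3];print('stage',X.mean(0).round(1),np.arctan2(l[1],l[0]).round(3))
for c in ([540,-178,65+15],[540,-178,50]): print(robot.ik(tcp(c,YS,0,(0,5)),Q(YS)).round(2))
E
```

```text
(array([ 540.37891889, -178.87620989,   99.00563586]), [np.float64(0.08287231558439208), np.float64(0.08287231558433623)])
[ 539.8 -179.    95. ] -0.041 64.00125307104612 [ 539.9 -178.8   95. ]
[ 539.7 -179.    95. ] -0.04 64.67268636911547 [ 539.3 -179.    95. ]
stage [ 539.5 -178.1   14. ] -0.039
[-0.17  0.75  0.56  1.89 -0.61  0.68 -0.85]
[-0.14  0.79  0.52  1.9  -0.65  0.62 -0.82]
```

```bash
python3 - <<'E'
from h import *
Y=-.043; p=tcp([539.8,-178.2,80],Y,0,(0,4))
robot.move_ptp(p+[0,0,80],Q(Y)); robot.movel(p); robot.grip(40,120); s=st()
for dz in (8,16,22,26,28): robot.movel(p-[0,0,dz],max_speed=40); s=st()
robot.wait(1.8); s=st()
cv2.imwrite('pics/x.png',shot('scene','s3')['img'])
E
```

```text
25.23 F [ 2.2 -1.6  2.4] w 42.4 gf 114.7 [ 540.5 -178.3   73.8]
25.57 F [ 2.8 -1.2  4.2] w 42.0 gf 114.9 [ 540.3 -178.3   65.2]
25.93 F [ 3.9 -1.4  3.3] w 42.2 gf 114.7 [ 540.2 -178.3   57.2]
26.23 F [ 4.8 -1.1 -1. ] w 42.2 gf 114.7 [ 540.  -178.2   51. ]
26.48 F [ 2.4 -0.5  6.3] w 42.2 gf 115.1 [ 539.9 -178.2   47.1]
26.73 F [-1.   1.7 19.1] w 42.1 gf 116.8 [ 539.9 -178.2   45.7]
28.52 F [-1.1  1.8 18. ] w 42.3 gf 116.8 [ 539.9 -178.2   45.7]
```

```bash
python3 - <<'E'
from h import *
p=robot.sense()['ee_pos']; robot.movel(p-[0,0,1],max_speed=20); st(); robot.wait(1.0); st()
robot.grip(62); p=robot.sense()['ee_pos']; robot.movel(p+[0,0,90],max_speed=150); st()
robot.move_ptp([500,-173,260],Q(YS)); d=shot('wrist','w8')
robot.movel([540,-173,260],max_speed=250); d2=shot('wrist','w9'); st()
cv2.imwrite('pics/w89.png',cv2.resize(np.hstack([x['img'][60:270,180:380] for x in (d,d2)]),(800,420),interpolation=cv2.INTER_CUBIC))
E
```

```text
28.82 F [-3.3  2.  25. ] w 42.3 gf 118.1 [ 540.  -178.2   45.7]
29.82 F [-3.7  3.2 25.8] w 42.4 gf 118.1 [ 540.  -178.2   45.7]
30.9 F [ 0.5 -0.1 -0.7] w 62.3 gf 0.0 [ 539.2 -177.8  133.7]
31.9 F [-0.4 -0.6 -0.2] w 62.1 gf 0.0 [ 539.5 -173.2  258.5]
```

View pics/w89.png

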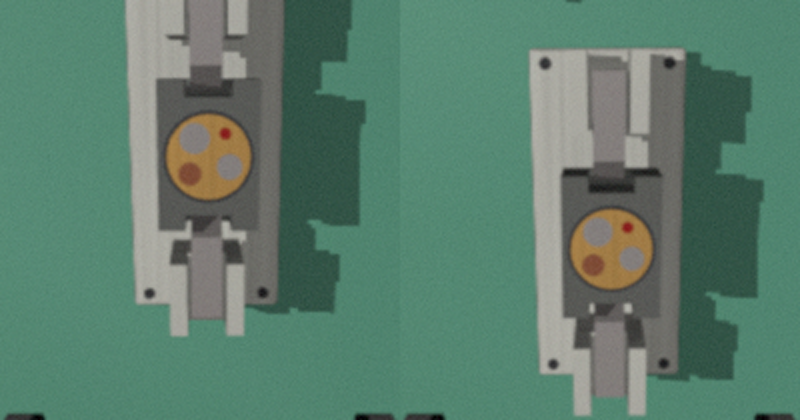

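The carrier now sits lower and stays down on its own. Both bolt tips reach into its notches at (209,85) and (205,224). Quick height and centre check before handing in.

```bash
python3 - <<'E'
from h import *
a,b=load('w8'),load('w9')
f=lambda u,v,dx=0:(180+(u-dx+.5)/2-.5,60+(v+.5)/2-.5)
print(tri([(a,*f(209,157)),(b,*f(612,249,400))]))
for d,P,dx in((a,[(157,79),(262,79),(259,231),(159,231)],0),(b,[(562,176),(662,175),(660,317),(563,317)],400)):
    for z in (71,76):
        X=np.array([onz(d,*f(*p,dx),z) for p in P]); l=X[0]+X[1]-X[2]-X[3]; w=X[0]+X[3]-X[1]-X[2]
        print(z,X.mean(0).round(1),np.arctan2(l[1],l[0]).round(3),np.linalg.norm(l)/2,np.linalg.norm(w)/2)
E
```

```text
(array([ 539.41722591, -179.08401796,   72.98366917]), [np.float64(0.08564455260433051), np.float64(0.08564455260433697)])
71 [ 539.1 -179.1   71. ] -0.045 64.21360686969327 43.80658768830321
76 [ 539.6 -179.1   76. ] -0.045 63.22172716682099 43.12992634971347
71 [ 539.3 -179.1   71. ] -0.044 64.01939241986283 43.46182337406116
76 [ 540.5 -179.    76. ] -0.044 63.02526262299848 42.786923285056226
```

The top face measures about 71 mm high, which matches a platform 24 mm down. The carrier is centred within about 1 mm and aligned with the stage.

```bash
python3 -c "
from h import *
print(robot.sign_off())"
```

```text
the job is handed in; nothing more can be done
None
```

I turned the carrier movement up and latched it on the stage, where it stays down by itself, centred within about 1 mm; the job is handed in, though the hand-in call returned no verdict.

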